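# Line up the seasonings in the rack by height

## Robot

A 7-joint arm with a two-finger parallel gripper is mounted at the origin on a cart in front of the work surface, level with it; the furniture and walls round the work are solid. World frame = base frame: x ahead of the robot, y to its left, z up, the work surface at z = 0. Lengths are in m, angles in rad, forces in N, time in s.
With the tool pointing down it reaches from about 0.4 to 0.85 m from the base axis. Payload 10.4 kg.
Tool frame: the origin (TCP) lies on the mounting face of the last link; the fingertips stand 173 mm ahead of it and the grasp point (between the pads) lies 155 mm ahead of it (manip.tip_extent is the distance from the TCP to the fingertips, in m); z points along the fingers, y is the line along which they close (so a half turn about z gives the same grasp; the last joint's range is limited). The gripper opens to 85 mm and grips with 20 to 120 N. Pads are 22 mm wide; open, the fingers measure 114 mm over their backs; the gripper's body (76 mm by 85 mm) begins 54 mm behind the grasp point. The pads swing forward as they close: fully open they stand 13 mm farther back than shut.
Start: joints at [-1.327, 0.332, -0.065, 1.46, 0.022, 1.35, -0.088], TCP at [0.165, 0.603, 0.405] pointing down, gripper open.
Joint ranges: [-2.6, 2.6], [-0.5, 2.12], [-1.47, 1.34], [0.16, 2.42], [-1.27, 4.41], [0.06, 2.06], [-2.6, 2.6]. Speed limits (rad/s): [2.22, 2.22, 2.79, 2.79, 3.14, 3.14, 3.14].

## Interface

Orientations are given as a unit quaternion [x, y, z, w].
In Python, from workcell import manip gives the robot as it stands.
- The arm moves only by the tool move_arm, never from a script. Its argument "plan" is one flat list of numbers, 7 for each row, row after row: the turn, a rotation vector about the tool's x, y, z in rad, then the shift along the tool's x, y, z in m, then the finger opening in m, from 0 to 0.0854. In form: [ax, ay, az, dx, dy, dz, gripper, ax, ay, az, dx, dy, dz, gripper, ...]. A call has 1 to 12 rows; each row is the pose to reach, as a shift and turn from the pose commanded when the call began, along the tool's axes at that moment; what a row does not reach only later rows make up. A row lasts 1/8 s, in which the tool goes at most 62.5 mm and 10.7 degrees, less where a joint would pass 70% of its speed; a pose out of reach is approached as far as the arm can. A call with a gripper value outside its range is refused whole. The fingers move at their own pace and stop on an object; "squeeze" is the grip in N (left out, the last holds). Time passes only in rows, so rows that repeat a pose let the fingers close. It gives the time, the measured TCP pose, the force, the opening and the grip force at its end, in the units of the state.
- manip.get_obs(): the state, without advancing time (a new reading comes with each control period).
- manip.camera(name): name is "side" or "top" or "wrist"; returns a dict with "color" (420x560x3 uint8, red, green, blue), "fx", "fy", "cx", "cy" (pixels), "dist" ([k1, k2, p1, p2, k3] as OpenCV has them; the pictures are not rectified), "cam_to_world" (4x4, takes a point from camera to world coordinates); the wrist camera has in their place "mount" (4x4, takes a point from camera to tool coordinates, whose origin is the TCP and whose axes are the flange's). Camera axes: x right, y down, z forward; pixel columns grow to the right and rows downward; lengths in m; the calibration is good to about 2 mm. A picture is of the moment at which its call begins: read the wrist's pose just before it. There is no depth.
- manip.hand_in(): hands the job in; it is judged then, once.
Trained networks look in a picture, given as the dict that the camera call returned (one of the last four; its "shot" number tells which), for a name from the list of things; names that differ only in an ending like _2 or _b are one class to them, and where a whole thing is asked for, a point or a joint stands for the part that bears it (a point fixed in the world has none). Each returns a list of dicts, best first, with "conf" (0 to 1); they miss things now and then, are a little off and sometimes report something else, mostly with a low value. They report only what shows in the picture. A call takes as long as a camera call. They do not tell look-alikes from the thing itself.
- manip.look_for(picture, label): "position" ([x, y, z] in m, in the coordinates of the camera as it stood for that picture, good to about 4 mm: the middle of the surface that is visible of it).
- manip.silhouettes(picture, label): "pixels" (420x560 bool, what is visible of it).
- manip.tip_of(picture, label): "position" ([x, y, z] in m, in the coordinates of the camera as it stood for that picture, good to about 4 mm: a listed point, or the origin of a listed thing).
The state is a dict: "clock": time; "joint_pos": joint angles; "joint_velocities": joint speeds; "tau": joint torques, N m; "position": TCP position; "ee_rot": TCP orientation; "ft_force": force on the tool from outside, world axes, zero at the start; "torque": the same for the moment, N m; "grip_width": opening from 0.0 (shut) to 1.0 (fully open); "grasp_force": force on a finger pad.
Only numpy, scipy, OpenCV 4.12 (cv2) and the standard library are available. Lean on these libraries where they do the work, as an engineer would, in place of code of your own. Each camera call takes 0.05 s, during which the arm holds its last target. There are 200 camera calls.

## Task

Tidy the seasonings: pick out the sauce bottle, the spice jar, the shaker and the small tin and stand them in the wooden rack, one to a compartment, in order of height, the tallest in the end compartment nearer the lidded sugar pot and the shortest in the end compartment at the other end. Keep them upright, and leave the garlic, the mushroom, the sugar pot and the bowl where they are.

Things in the scene. Friction and masses are not known exactly. Their poses are not given: they have to be found in the camera images.
- sauce_bottle: Dark grey glass sauce bottle with a black cap, loose, 56 mm in diameter, 214 mm tall, the tallest of the four; straight body up to about 120 mm, then it tapers to the neck; the cap, 36 mm in diameter, is about the top 35 mm. Short fingers can take it only by the cap, gripped about 190 mm above its underside. Origin: centre of its underside, own z axis up along its axis; round, so its yaw does not matter.
- spice_jar: Spice jar with a wide red screw cap, loose, 45 mm in diameter, 106 mm tall, second tallest; the cap, 45 mm wide, is the top 20 mm. Origin: centre of its underside, own z axis up along its axis; round, so its yaw does not matter.
- shaker: Clear shaker, grey contents and a domed grey top with holes, loose, 44 mm in diameter, 90 mm tall, third; it narrows upward: 39 mm wide at a height of 50 mm, about 34 mm at the top. It may stand with a lean of up to 0.05 rad, which does not matter. Origin: centre of its underside, own z axis up along its axis; round, so its yaw does not matter.
- small_tin: Small printed round tin, loose, 57 mm in diameter, 72 mm tall, shortest of the four. Origin: centre of its underside, own z axis up along its axis; round, so its yaw does not matter.
- rack: Low open wooden rack, fixed to the worktop, 316 mm long (own y) by 82 mm wide (own x) by 22 mm high, brass screws in its sides. A row of four equal square compartments, 74 x 74 mm inside, centred at x = 0 and y = -117, -39, +39, +117 mm in its frame; walls 4 mm thick and 22 mm high, compartment floor 6 mm above the worktop. Origin: centre of its underside on the worktop, z up; it is symmetrical end to end.
- sugar_pot: Grey-and-white patterned sugar pot with a domed lid and an ear-shaped handle, about 105 x 146 x 120 mm, loose, standing behind one end of the rack: it marks the end for the tallest seasoning. Not to be moved. Origin: centre of its underside.
- rice_bowl: White rice bowl, 115 mm across, 54 mm high, standing behind the other end of the rack. Not to be moved. Origin: centre of its underside.
- garlic_1: Garlic bulb, 56 mm across and 56 mm high, among the seasonings. Not to be moved. Origin: centre of its underside.
- garlic_2: Another garlic bulb, 56 mm across and 55 mm high, among the seasonings. Not to be moved. Origin: centre of its underside.
- mushroom: Pale mushroom, 44 mm across and 38 mm high, among the seasonings. Not to be moved. Origin: centre of its underside.
There are look-alikes about, which are no part of the job. What is shaped like the shaker but turquoise is not meant.

How it is judged:
By the outcome, as a careful person would: the job done as asked, in the order asked, and still so for the second after the job is handed in, with the robot touching nothing.
It also fails if it takes over 118 s, if anything falls off the work surface, if the arm or the gripper's body presses on something with over 40 N, if the wrist force passes 120 N, or if a joint passes its speed limit or range.

## Working session

There is one attempt and no reset: what is moved stays moved. The work goes in short steps, Python scripts to look and compute and a tool call to move; the robot and the scene stay as the last step left them, time stands still between calls to the robot, and variables do not carry over. Pictures are saved under pics/ and viewed, at most 14 in all, crops included, and the job is handed in when it is done.

Besides the shell and the picture viewer there is one more tool, called after "Emit:" as name(argument=value, ...), one argument or row to a line, values as JSON. move_arm: Moves the arm, as the interface text tells. Its arguments: {"type":"object","properties":{"plan":{"type":"array","items":{"type":"number"}},"squeeze":{"type":"number"}},"required":["plan"]}

```bash
ls; mkdir -p pics; cat > h.py <<'E'
import numpy as np, cv2
from workcell import manip
from scipy.spatial.transform import Rotation as R
def c2w(p):
    if 'cam_to_world' in p: return np.array(p['cam_to_world'])
    return T() @ np.array(p['mount'])
def T():
    o=manip.get_obs(); M=np.eye(4); M[:3,:3]=R.from_quat(o['ee_rot']).as_matrix(); M[:3,3]=o['position']; return M
def save(p,n): cv2.imwrite(n,cv2.cvtColor(p['color'],cv2.COLOR_RGB2BGR))
def K(p): return np.array([[p['fx'],0,p['cx']],[0,p['fy'],p['cy']],[0,0,1.]]),np.array(p['dist'],float)
def proj(p,M,X):
    W=np.linalg.inv(M); k,d=K(p)
    return cv2.projectPoints(np.atleast_2d(X).astype(float),cv2.Rodrigues(W[:3,:3])[0],W[:3,3],k,d)[0][:,0]
def plane(p,M,uv,z):
    k,d=K(p); n=cv2.undistortPoints(np.array([[uv]],float),k,d)[0,0]
    r=M[:3,:3]@[n[0],n[1],1]; o=M[:3,3]; return o+r*(z-o[2])/r[2]
E
python3 - <<'E'
from h import *
o=manip.get_obs(); print({k:np.round(v,3) for k,v in o.items()})
for n in ['top','side']:
    p=manip.camera(n); M=c2w(p); save(p,f'pics/{n}0.png'); print(n,np.round(M,3).tolist())
    for l in ['sauce_bottle','spice_jar','shaker','small_tin','rack','sugar_pot','rice_bowl','garlic_1','mushroom']:
        for d in manip.tip_of(p,l):
            X=M@np.r_[d['position'],1]; print(n,l,round(d['conf'],2),X[:3].round(3),proj(p,M,X[:3])[0].round())
E
```

```text
pics
{'clock': np.float64(0.0), 'joint_pos': array([-1.327,  0.333, -0.065,  1.461,  0.022,  1.35 , -0.088]), 'joint_velocities': array([ 0.   , -0.001,  0.001, -0.003,  0.001,  0.   , -0.001]), 'tau': array([-0.0000e+00, -6.2547e+01,  4.9000e-02, -3.9159e+01,  1.6000e-02,
        1.0000e-02, -0.0000e+00]), 'position': array([0.165, 0.603, 0.404]), 'ee_rot': array([ 0.133,  0.991, -0.001, -0.   ]), 'ft_force': array([-0.049, -0.083, -0.796]), 'torque': array([-0.015,  0.003, -0.015]), 'grasp_force': np.float64(0.0), 'grip_width': np.float64(1.002)}
top [[0.021, -0.992, 0.124, 0.407], [-1.0, -0.021, -0.005, 0.063], [0.007, -0.123, -0.992, 1.234], [0.0, 0.0, 0.0, 1.0]]
top sauce_bottle 0.97 [ 0.494 -0.055  0.001] [323. 244.]
top spice_jar 0.7 [ 0.395  0.217 -0.001] [205. 284.]
top shaker 0.84 [ 0.431 -0.234  0.003] [399. 272.]
top small_tin 0.67 [ 0.411 -0.125 -0.002] [352. 280.]
top rack 0.68 [ 0.604 -0.111  0.   ] [347. 198.]
top sugar_pot 0.82 [ 0.761 -0.185  0.001] [378. 134.]
top rice_bowl 0.91 [ 0.755  0.054 -0.003] [278. 134.]
top garlic_1 0.89 [0.416 0.018 0.001] [291. 277.]
to
[... 369 characters left out ...]
 [316. 180.]
side shaker 0.42 [ 0.505 -0.185 -0.001] [296. 186.]
side small_tin 0.88 [ 0.413 -0.129  0.001] [326. 193.]
side small_tin 0.36 [ 0.757  0.055 -0.003] [215. 223.]
side small_tin 0.25 [ 0.41   0.015 -0.002] [334. 215.]
side small_tin 0.22 [ 0.498 -0.054  0.   ] [302. 204.]
side rack 0.69 [ 0.61  -0.107  0.001] [266. 196.]
side rack 0.25 [0.412 0.016 0.001] [333. 214.]
side sugar_pot 0.74 [ 0.758 -0.184  0.002] [220. 186.]
side rice_bowl 0.88 [ 0.755  0.054 -0.   ] [216. 222.]
side garlic_1 0.8 [0.415 0.017 0.   ] [333. 214.]
side garlic_1 0.77 [0.387 0.329 0.002] [365. 276.]
side garlic_1 0.49 [ 0.421  0.12  -0.001] [336. 232.]
side mushroom 0.56 [ 0.42   0.121 -0.   ] [336. 232.]
```

View pics/top0.png

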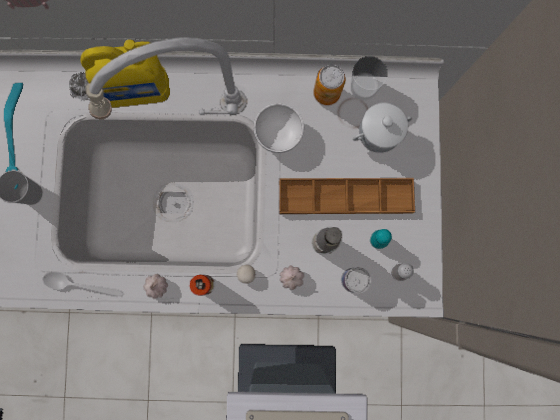

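View pics/side0.png

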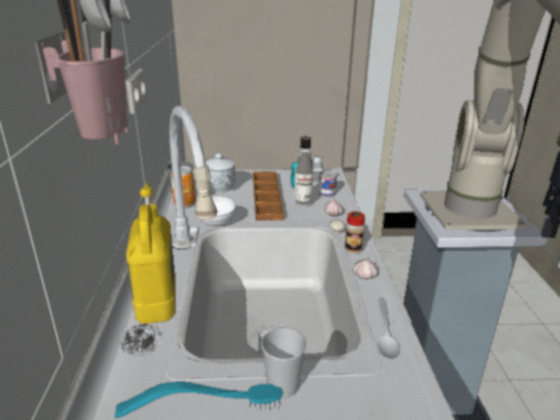

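The top view shows the rack at about (347,196), the bottle at (326,240), the jar with red cap at (201,285), the tin at (356,280), the sugar pot at (385,127) and the bowl at (278,128). There are two shaker-shaped things: grey at (403,270), turquoise at (381,238). The grey one fits the description and I'll confirm it in a crop. The sugar pot is at the -y end of the rack (right in the image).

```bash
cat >> h.py <<'E'
from scipy.optimize import minimize
def fit_rack(p,M,m,x0):
    B=np.array([[a*.041,b*.158,c] for a in(-1,1) for b in(-1,1) for c in(0,.022)])
    S=4; m4=cv2.resize(m.astype(np.uint8),None,fx=S,fy=S,interpolation=cv2.INTER_NEAREST)>0
    def f(q):
        c,s=np.cos(q[2]),np.sin(q[2]); X=B@np.array([[c,s,0],[-s,c,0],[0,0,1]])+[q[0],q[1],0]
        h=cv2.convexHull(((proj(p,M,X)+.5)*S).astype(np.float32)); im=np.zeros(m4.shape,np.uint8)
        cv2.fillConvexPoly(im,np.round(h*16).astype(np.int32),1,shift=4); im=im>0
        return -(im&m4).sum()/(im|m4).sum()
    r=minimize(f,x0,method='Nelder-Mead',options=dict(initial_simplex=np.array(x0)+np.array([[0,0,0],[.01,0,0],[0,.01,0],[0,0,.05]])))
    return r.x.round(4),round(-r.fun,3)
E
python3 - <<'E'
from h import *
for n in ['top','side']:
    p=manip.camera(n); M=c2w(p)
    s=manip.silhouettes(p,'rack')[0]; print(n,s['conf'],fit_rack(p,M,s['pixels'],[.607,-.109,0]))
    if n=='top': 
        hsv=cv2.cvtColor(p['color'],cv2.COLOR_RGB2HSV); m=(hsv[...,0]<20)&(hsv[...,1]>110); m[:165]=0;m[225:]=0;m[:,:265]=0;m[:,430:]=0
        m=cv2.morphologyEx(m.astype(np.uint8),cv2.MORPH_CLOSE,np.ones((5,5)));print(m.sum(),fit_rack(p,M,m>0,[.607,-.109,0]))
        a=cv2.resize(p['color'][165:315,265:435],None,fx=3.5,fy=4,interpolation=3)[...,::-1]; 
    else: b=cv2.resize(p['color'][130:230,245:365],None,fx=4,fy=4,interpolation=3)[...,::-1]
cv2.imwrite('pics/crop_side.png',b); cv2.imwrite('pics/crop_top.png',a)
E
```

```text
top 0.81 (array([ 0.6077, -0.1078,  0.023 ]), np.float64(0.992))
4693 (array([ 0.6078, -0.1095,  0.0231]), np.float64(0.957))
side 0.86 (array([ 0.6099, -0.104 ,  0.0279]), np.float64(0.942))
```

View pics/crop_side.png

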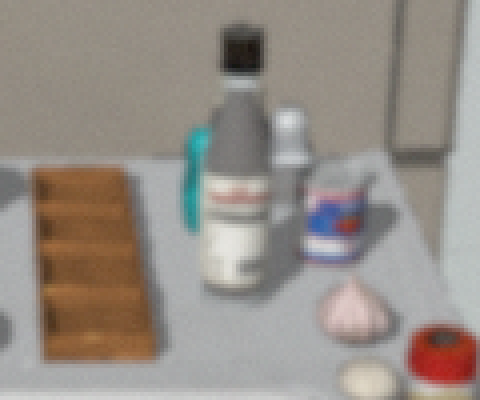

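The crop confirms it. The clear/grey shaker is behind the bottle to the right (side view ~(316,170)), and the turquoise look-alike is on the left (~(294,175)). The tallest goes at the -y end, so the slots are: bottle (0.611,-0.225), jar (0.609,-0.147), shaker (0.607,-0.069), tin (0.605,0.009). Next I move above the bottle.

Emit:
move_arm(
  plan=[0,0,1.304,-0.49,-0.547,-0.046,0.085,0,0,1.304,-0.49,-0.547,-0.046,0.085,0,0,1.304,-0.49,-0.547,-0.046,0.085,0,0,1.304,-0.49,-0.547,-0.046,0.085,0,0,1.304,-0.49,-0.547,-0.046,0.085,0,0,1.304,-0.49,-0.547,-0.046,0.085,0,0,1.304,-0.49,-0.547,-0.046,0.085,0,0,1.304,-0.49,-0.547,-0.046,0.085,0,0,1.304,-0.49,-0.547,-0.046,0.085,0,0,1.304,-0.49,-0.547,-0.046,0.085,0,0,1.304,-0.49,-0.547,-0.046,0.085,0,0,1.304,-0.49,-0.547,-0.046,0.085],
)

```text
clock: 2.7
position: [0.4936, -0.0566, 0.4513]
ee_rot: [0.708, 0.707, 0.001, 0.0]
ft_force: [0.2, 1.1, -0.7]
grip_width: 0.995
grasp_force: 0.0
```

```bash
cat > st.py <<'E'
from h import *
import sys
o=manip.get_obs(); print(o['clock'],o['position'].round(4),T()[:3,:3].round(3).tolist(),o['joint_pos'].round(2))
p=manip.camera('wrist'); M=T()@np.array(p['mount'])
if len(sys.argv)>1 and sys.argv[1]!='-': save(p,f'pics/{sys.argv[1]}.png')
for l in sys.argv[2:]:
    for d in manip.tip_of(p,l):
        X=M@np.r_[d['position'],1]; print(l,round(d['conf'],2),X[:3].round(3))
E
python3 st.py w1 sauce_bottle rack small_tin shaker
```

```text
2.7 [ 0.4936 -0.0566  0.4513] [[0.001, 1.0, 0.001], [1.0, -0.001, 0.0], [0.0, 0.001, -1.0]] [-0.7  -0.01  0.73  1.75  0.    1.39  0.03]
sauce_bottle 0.68 [ 0.502 -0.069 -0.   ]
rack 0.64 [ 0.612 -0.116  0.003]
small_tin 0.93 [ 0.413 -0.13   0.004]
shaker 0.74 [ 0.612 -0.115  0.004]
shaker 0.71 [ 0.434 -0.24   0.002]
shaker 0.59 [ 0.507 -0.189  0.001]
```

View w1.

View pics/w1.png

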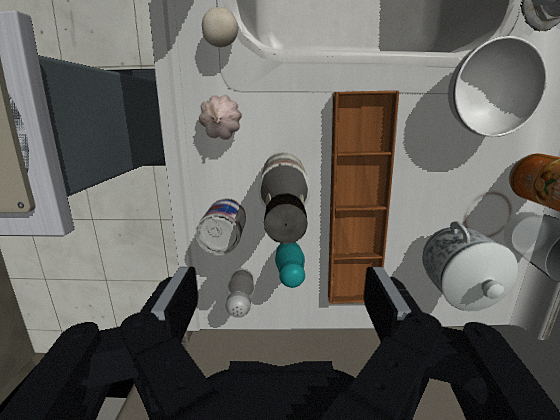

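```bash
python3 - <<'E'
from h import *
p=manip.camera('wrist'); M=T()@np.array(p['mount'])
print('cap',proj(p,M,[[.494,-.055,.214],[.498,-.062,.214]]).round(),'bottom',proj(p,M,[[.494,-.055,0]]).round())
s=manip.silhouettes(p,'rack'); 
for q in s: print(q['conf'],fit_rack(p,M,q['pixels'],[.608,-.108,.023]))
for q in manip.silhouettes(p,'sauce_bottle'):
    v,u=np.nonzero(q['pixels']); print(q['conf'],u.min(),u.max(),v.min(),v.max())
print(M[:3,3])
E
```

```text
cap [[283. 226.]
 [288. 235.]] bottom [[282. 171.]]
0.89 (array([ 0.6078, -0.1079,  0.0275]), np.float64(0.925))
0.6 258 311 153 248
[0.49229458 0.02788598 0.42135269]
```

Wrist view: bottle cap at (285,223), which matches the projected (283,226). The rack fit agrees too. Descending and gripping the cap.

Emit:
move_arm(
  plan=[0,0,0,0.0015,0.001,0.05,0.085,0,0,0,0.0015,0.001,0.106,0.085,0,0,0,0.0015,0.001,0.106,0.085,0,0,0,0.0015,0.001,0.106,0.085,0,0,0,0.0015,0.001,0.106,0.02,0,0,0,0.0015,0.001,0.106,0.02,0,0,0,0.0015,0.001,0.106,0.02,0,0,0,0.0015,0.001,0.106,0.02,0,0,0,0.0015,0.001,0.106,0.02,0,0,0,0.0015,0.001,0.106,0.02,0,0,0,0.0015,0.001,0.106,0.02,0,0,0,0.0015,0.001,0.106,0.02],
  squeeze=50,
)

```text
clock: 4.6
position: [0.4948, -0.0525, 0.3459]
ee_rot: [0.707, 0.707, 0.001, 0.001]
ft_force: [-0.0, 0.1, 6.9]
grip_width: 0.409
grasp_force: 49.4
```

Emit:
move_arm(
  plan=[0,0,0,0,0,-0.02,0.02,0,0,0,0,0,-0.05,0.02,0,0,0,0,0.01,-0.06,0.02,0,0,0,0,0.05,-0.06,0.02,0,0,0,-0.01,0.09,-0.06,0.02,0,0,0,-0.05,0.11,-0.06,0.02,0,0,0,-0.09,0.116,-0.06,0.02,0,0,0,-0.13,0.116,-0.06,0.02,0,0,0,-0.16,0.116,-0.06,0.02,0,0,0,-0.1725,0.116,-0.06,0.02,0,0,0,-0.1725,0.116,-0.06,0.02,0,0,0,-0.1725,0.116,-0.06,0.02],
)

```text
clock: 6.1
position: [0.6108, -0.2231, 0.4044]
ee_rot: [0.706, 0.708, 0.0, -0.001]
ft_force: [0.4, -0.6, -4.3]
grip_width: 0.408
grasp_force: 50.7
```

```bash
python3 - <<'E'
from h import *
o=manip.get_obs(); print(o['position'],o['joint_pos'].round(2),o['grip_width'])
p=manip.camera('side'); M=c2w(p)
save(dict(color=cv2.resize(p['color'][90:230,180:360],None,fx=3,fy=3)),'pics/s1.png')
for n in ['side','top']:
    p=manip.camera(n); M=c2w(p)
    for d in manip.tip_of(p,'sauce_bottle'): print(n,d['conf'],(M@np.r_[d['position'],1])[:3].round(3))
E
```

```text
[ 0.61076236 -0.2230676   0.404427  ] [-0.28  0.47  0.79  1.42 -0.34  1.39  0.52] 0.4080308206061421
side 0.81 [ 0.611 -0.226  0.061]
top 0.9 [ 0.61  -0.225  0.061]
top 0.63 [ 0.759 -0.185  0.002]
```

View pics/s1.png

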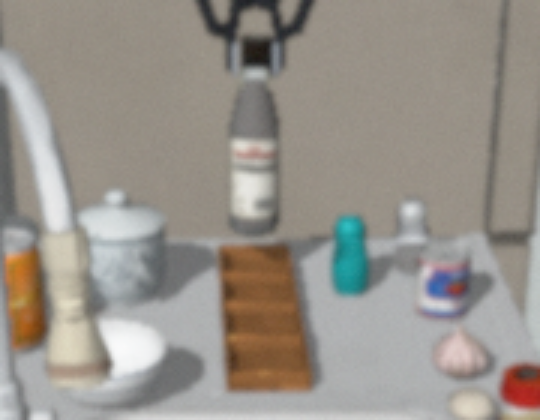

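The bottle is upright over the end compartment at (0.611,-0.225), next to the sugar pot. Lowering, releasing and rising.

Emit:
move_arm(
  plan=[0,0,0,0,0,0.02,0.02,0,0,0,0,0,0.04,0.02,0,0,0,0,0,0.049,0.02,0,0,0,0,0,0.053,0.02,0,0,0,0,0,0.053,0.02,0,0,0,0,0,0.053,0.085,0,0,0,0,0,0.053,0.085,0,0,0,0,0,0.053,0.085,0,0,0,0,0,0.053,0.085,0,0,0,0,0,0.02,0.085,0,0,0,0,0,-0.04,0.085,0,0,0,0,0,-0.06,0.085],
)

```text
clock: 7.85
position: [0.6102, -0.2255, 0.4686]
ee_rot: [0.707, 0.707, 0.001, 0.002]
ft_force: [0.2, 0.9, 0.1]
grip_width: 0.993
grasp_force: 0.0
```

```bash
python3 - <<'E'
from h import *
o=manip.get_obs(); print(o['position'],o['joint_pos'].round(2),o['grip_width'])
for n in ['side','top']:
    p=manip.camera(n); M=c2w(p)
    for l in ['sauce_bottle','spice_jar']:
      for d in manip.tip_of(p,l): print(n,l,d['conf'],(M@np.r_[d['position'],1])[:3].round(3))
E
```

```text
[ 0.61017429 -0.22554482  0.46859592] [-0.28  0.45  0.81  1.32 -0.32  1.5   0.51] 0.993414713531978
side sauce_bottle 0.68 [ 0.614 -0.227  0.006]
side spice_jar 0.96 [ 0.398  0.216 -0.003]
top sauce_bottle 0.95 [ 0.61  -0.228  0.006]
top sauce_bottle 0.62 [0.415 0.013 0.002]
top spice_jar 0.78 [ 0.395  0.217 -0.001]
```

Emit:
move_arm(
  plan=[0,0,0,0.442,-0.215,0,0.085,0,0,0,0.442,-0.215,0,0.085,0,0,0,0.442,-0.215,0,0.085,0,0,0,0.442,-0.215,0,0.085,0,0,0,0.442,-0.215,0,0.085,0,0,0,0.442,-0.215,0,0.085,0,0,0,0.442,-0.215,0,0.085,0,0,0,0.442,-0.215,0,0.085,0,0,0,0.442,-0.215,0,0.085,0,0,0,0.442,-0.215,0.05,0.085,0,0,0,0.442,-0.215,0.09,0.085,0,0,0,0.442,-0.215,0.09,0.085],
)

```text
clock: 9.65
position: [0.3946, 0.2159, 0.3721]
ee_rot: [0.707, 0.707, -0.003, -0.0]
ft_force: [0.3, -0.0, 1.0]
grip_width: 0.994
grasp_force: 0.0
```

```bash
python3 st.py w2 spice_jar mushroom
```

```text
9.65 [0.3946 0.2159 0.3721] [[0.001, 1.0, -0.004], [1.0, -0.001, -0.004], [-0.004, -0.004, -1.0]] [-1.06 -0.06  0.44  1.96  0.03  1.24 -0.62]
spice_jar 0.77 [0.395 0.214 0.001]
mushroom 0.97 [0.423 0.12  0.008]
```

The wrist network agrees with the jar position.

Emit:
move_arm(
  plan=[0,0,0,0,0,0.05,0.085,0,0,0,0,0,0.1,0.085,0,0,0,0,0,0.137,0.085,0,0,0,0,0,0.137,0.085,0,0,0,0,0,0.137,0.085,0,0,0,0,0,0.137,0.03,0,0,0,0,0,0.137,0.03,0,0,0,0,0,0.137,0.03,0,0,0,0,0,0.137,0.03,0,0,0,0,0,0.137,0.03,0,0,0,0,0,0.137,0.03,0,0,0,0,0,0.137,0.03],
  squeeze=40,
)

```text
clock: 11.3
position: [0.3956, 0.2173, 0.2387]
ee_rot: [0.707, 0.707, 0.001, -0.0]
ft_force: [-1.8, -1.1, 8.5]
grip_width: 0.512
grasp_force: 39.6
```

Emit:
move_arm(
  plan=[0,0,0,0,0,-0.04,0.03,0,0,0,0,0,-0.09,0.03,0,0,0,-0.02,0.015,-0.1,0.03,0,0,0,-0.065,0.04,-0.1,0.03,0,0,0,-0.11,0.065,-0.1,0.03,0,0,0,-0.155,0.09,-0.1,0.03,0,0,0,-0.2,0.115,-0.1,0.03,0,0,0,-0.245,0.14,-0.1,0.03,0,0,0,-0.29,0.17,-0.1,0.03,0,0,0,-0.335,0.2,-0.1,0.03,0,0,0,-0.364,0.213,-0.1,0.03,0,0,0,-0.364,0.213,-0.1,0.03],
)

```text
clock: 12.8
position: [0.6082, -0.1498, 0.3375]
ee_rot: [0.709, 0.706, -0.001, 0.0]
ft_force: [-0.6, -0.1, -1.1]
grip_width: 0.507
grasp_force: 41.2
```

```bash
cat > chk.py <<'E'
from h import *
import sys
o=manip.get_obs(); print(o['position'],o['joint_pos'].round(2),o['grip_width'])
for n in ['side','top']:
    p=manip.camera(n); M=c2w(p)
    for l in sys.argv[1:]:
      for d in manip.tip_of(p,l): print(n,l,round(d['conf'],2),(M@np.r_[d['position'],1])[:3].round(3))
E
python3 chk.py spice_jar sauce_bottle
```

```text
[ 0.60817885 -0.14982527  0.33750373] [-0.41  0.46  0.77  1.58 -0.33  1.24  0.41] 0.5073305831455978
side spice_jar 0.92 [ 0.61  -0.152  0.098]
side spice_jar 0.16 [ 0.758 -0.185 -0.001]
side sauce_bottle 0.89 [ 0.612 -0.225  0.01 ]
top spice_jar 0.63 [ 0.607 -0.144  0.095]
```

Emit:
move_arm(
  plan=[0,0,0,0.001,0,0.03,0.03,0,0,0,0.001,0,0.06,0.03,0,0,0,0.001,0,0.083,0.03,0,0,0,0.001,0,0.093,0.03,0,0,0,0.001,0,0.093,0.03,0,0,0,0.001,0,0.093,0.085,0,0,0,0.001,0,0.093,0.085,0,0,0,0.001,0,0.093,0.085,0,0,0,0.001,0,0.093,0.085,0,0,0,0.001,0,0.06,0.085,0,0,0,0.001,0,0,0.085,0,0,0,0.001,0,-0.06,0.085],
)

```text
clock: 14.6
position: [0.6079, -0.146, 0.3993]
ee_rot: [0.707, 0.707, -0.0, -0.0]
ft_force: [1.4, -0.8, -0.2]
grip_width: 0.993
grasp_force: 0.0
```

```bash
python3 chk.py spice_jar sauce_bottle shaker
```

```text
[ 0.60791549 -0.14595575  0.39927168] [-0.43  0.41  0.8   1.5  -0.3   1.35  0.39] 0.9934784473180958
side spice_jar 0.63 [ 0.611 -0.147  0.006]
side sauce_bottle 0.87 [ 0.611 -0.226  0.006]
side shaker 0.88 [ 0.502 -0.184 -0.   ]
side shaker 0.62 [ 0.431 -0.234 -0.001]
top spice_jar 0.91 [ 0.608 -0.143  0.006]
```

Emit:
move_arm(
  plan=[0,0,0,0,-0.06,0,0.085,0,0,0,0,-0.12,0,0.085,0,0,0,0,-0.176,0,0.085,0,0,0,-0.05,-0.176,0,0.085,0,0,0,-0.088,-0.176,0.02,0.085,0,0,0,-0.088,-0.176,0.05,0.085,0,0,0,-0.088,-0.176,0.05,0.085],
)

```text
clock: 15.88
position: [0.4314, -0.2335, 0.3457]
ee_rot: [0.707, 0.707, -0.002, -0.002]
ft_force: [-0.6, 0.1, -0.3]
grip_width: 1.0
grasp_force: 0.0
```

```bash
python3 st.py w3 shaker; python3 chk.py shaker
```

```text
15.875 [ 0.4314 -0.2335  0.3457] [[0.001, 1.0, -0.005], [1.0, -0.001, 0.0], [0.0, -0.005, -1.0]] [-0.56  0.09  1.03  1.93 -0.08  1.17  0.5 ]
shaker 0.83 [ 0.506 -0.184  0.002]
[ 0.43234078 -0.23361184  0.34788954] [-0.56  0.09  1.03  1.92 -0.08  1.18  0.5 ] 0.9986979081387254
side shaker 0.63 [ 0.505 -0.185  0.001]
side shaker 0.5 [ 0.433 -0.231 -0.001]
side shaker 0.26 [ 0.386  0.326 -0.   ]
top shaker 0.79 [ 0.431 -0.231 -0.002]
top shaker 0.66 [ 0.504 -0.183 -0.002]
top shaker 0.43 [ 0.757  0.054 -0.   ]
```

View pics/w3.png

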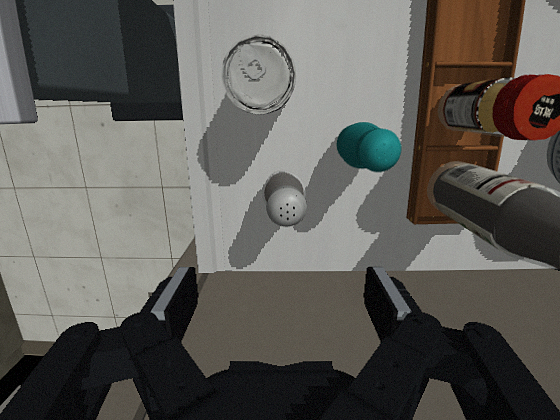

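The grey shaker with holes is at (286,208), centred between the fingers. The turquoise look-alike is clear at (378,148). Descending.

Emit:
move_arm(
  plan=[0,0,0,0.001,0,0.05,0.085,0,0,0,0.001,0,0.1,0.085,0,0,0,0.001,0,0.137,0.085,0,0,0,0.001,0,0.137,0.085,0,0,0,0.001,0,0.137,0.085,0,0,0,0.001,0,0.137,0.025,0,0,0,0.001,0,0.137,0.025,0,0,0,0.001,0,0.137,0.025,0,0,0,0.001,0,0.137,0.025,0,0,0,0.001,0,0.137,0.025,0,0,0,0.001,0,0.137,0.025,0,0,0,0.001,0,0.137,0.025],
  squeeze=40,
)

```text
clock: 17.68
position: [0.4327, -0.2331, 0.2116]
ee_rot: [0.707, 0.707, 0.001, 0.0]
ft_force: [-1.1, 1.1, 9.4]
grip_width: 0.43
grasp_force: 39.3
```

Emit:
move_arm(
  plan=[0,0,0,0,0,-0.04,0.025,0,0,0,0,0,-0.09,0.025,0,0,0,0.01,0,-0.12,0.025,0,0,0,0.05,0,-0.12,0.025,0,0,0,0.1,0.01,-0.12,0.025,0,0,0,0.14,0.03,-0.12,0.025,0,0,0,0.164,0.07,-0.12,0.025,0,0,0,0.164,0.11,-0.12,0.025,0,0,0,0.164,0.15,-0.12,0.025,0,0,0,0.164,0.174,-0.12,0.025,0,0,0,0.164,0.174,-0.12,0.025,0,0,0,0.164,0.174,-0.12,0.025],
)

```text
clock: 19.18
position: [0.6057, -0.0693, 0.3306]
ee_rot: [0.707, 0.707, -0.0, -0.0]
ft_force: [0.1, 0.4, -0.9]
grip_width: 0.43
grasp_force: 40.8
```

```bash
python3 chk.py shaker spice_jar small_tin
```

```text
[ 0.60565921 -0.06927609  0.33060121] [-0.64  0.47  0.89  1.64 -0.38  1.22  0.33] 0.42971472217299345
side shaker 0.71 [ 0.504 -0.185 -0.001]
side shaker 0.66 [ 0.603 -0.069  0.115]
side spice_jar 0.54 [ 0.609 -0.145  0.009]
side small_tin 0.75 [ 0.411 -0.126  0.002]
side small_tin 0.58 [0.387 0.328 0.001]
top shaker 0.57 [ 0.504 -0.183  0.001]
top small_tin 0.67 [ 0.408 -0.124  0.   ]
```

Lowering 0.113 (underside about 0.12 down to the floor at 0.006).

Emit:
move_arm(
  plan=[0,0,0,0,0.001,0.04,0.025,0,0,0,0,0.001,0.08,0.025,0,0,0,0,0.001,0.103,0.025,0,0,0,0,0.001,0.113,0.025,0,0,0,0,0.001,0.113,0.025,0,0,0,0,0.001,0.113,0.085,0,0,0,0,0.001,0.113,0.085,0,0,0,0,0.001,0.113,0.085,0,0,0,0,0.001,0.113,0.085,0,0,0,0,0.001,0.07,0.085,0,0,0,0,0.001,0.02,0.085,0,0,0,0,0.001,-0.03,0.085],
)

```text
clock: 21.08
position: [0.607, -0.069, 0.3622]
ee_rot: [0.707, 0.707, -0.0, -0.0]
ft_force: [1.0, 0.7, -0.2]
grip_width: 0.996
grasp_force: 0.0
```

```bash
python3 chk.py shaker small_tin
```

```text
[ 0.60700374 -0.06895581  0.36216239] [-0.65  0.44  0.91  1.6  -0.36  1.28  0.32] 0.995847747506938
side shaker 0.8 [ 0.504 -0.185 -0.001]
side shaker 0.67 [ 0.607 -0.068  0.007]
side small_tin 0.89 [ 0.411 -0.126  0.002]
top shaker 0.71 [ 0.5   -0.186 -0.001]
```

Emit:
move_arm(
  plan=[0,0,0,0,-0.06,0,0.085,0,0,0,-0.01,-0.12,0,0.085,0,0,0,-0.04,-0.17,0,0.085,0,0,0,-0.057,-0.196,0.01,0.085,0,0,0,-0.057,-0.196,0.03,0.085,0,0,0,-0.057,-0.196,0.03,0.085,0,0,0,-0.057,-0.196,0.03,0.085],
)

```text
clock: 22.25
position: [0.4115, -0.1256, 0.3308]
ee_rot: [0.707, 0.707, -0.001, 0.0]
ft_force: [0.3, -0.3, -0.1]
grip_width: 0.996
grasp_force: 0.0
```

```bash
python3 st.py - small_tin; python3 chk.py small_tin
```

```text
22.25 [ 0.4115 -0.1256  0.3308] [[-0.0, 1.0, -0.001], [1.0, 0.0, -0.001], [-0.001, -0.001, -1.0]] [-0.91 -0.19  1.04  2.08  0.18  1.16  0.05]
small_tin 0.62 [ 0.413 -0.124  0.008]
[ 0.4116706  -0.12569653  0.3310383 ] [-0.91 -0.19  1.04  2.08  0.18  1.16  0.05] 0.9960511174231251
side small_tin 0.79 [ 0.414 -0.128  0.001]
top small_tin 0.54 [ 0.413 -0.123 -0.001]
```

Emit:
move_arm(
  plan=[0,0,0,0,0.001,0.05,0.085,0,0,0,0,0.001,0.1,0.085,0,0,0,0,0.001,0.128,0.085,0,0,0,0,0.001,0.128,0.085,0,0,0,0,0.001,0.128,0.085,0,0,0,0,0.001,0.128,0.04,0,0,0,0,0.001,0.128,0.04,0,0,0,0,0.001,0.128,0.04,0,0,0,0,0.001,0.128,0.04,0,0,0,0,0.001,0.128,0.04,0,0,0,0,0.001,0.128,0.04],
  squeeze=40,
)

```text
clock: 23.92
position: [0.413, -0.1258, 0.2041]
ee_rot: [0.707, 0.707, 0.002, -0.0]
ft_force: [-3.9, 2.2, 16.8]
grip_width: 0.662
grasp_force: 39.6
```

Emit:
move_arm(
  plan=[0,0,0,0,0,-0.04,0.04,0,0,0,0,0,-0.09,0.04,0,0,0,0.01,0,-0.12,0.04,0,0,0,0.05,0.01,-0.12,0.04,0,0,0,0.09,0.03,-0.12,0.04,0,0,0,0.12,0.06,-0.12,0.04,0,0,0,0.135,0.1,-0.12,0.04,0,0,0,0.135,0.14,-0.12,0.04,0,0,0,0.135,0.175,-0.12,0.04,0,0,0,0.135,0.192,-0.12,0.04,0,0,0,0.135,0.192,-0.12,0.04,0,0,0,0.135,0.192,-0.12,0.04],
)

```text
clock: 25.42
position: [0.6035, 0.009, 0.3231]
ee_rot: [0.707, 0.707, 0.0, -0.0]
ft_force: [0.5, -0.7, -1.6]
grip_width: 0.666
grasp_force: 44.6
```

```bash
python3 chk.py small_tin; python3 - <<'E'
from h import *
p=manip.camera('side'); save(dict(color=cv2.resize(p['color'][90:230,180:360],None,fx=3,fy=3)),'pics/s2.png')
E
```

```text
[0.60352709 0.00900721 0.32312168] [-0.87  0.53  1.05  1.67 -0.48  1.23  0.28] 0.6658971262857474
side small_tin 0.62 [0.604 0.006 0.116]
side small_tin 0.55 [0.389 0.328 0.002]
```

View pics/s2.png

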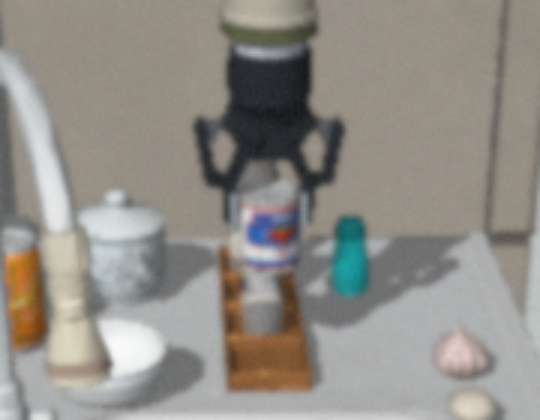

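The tin is held upright over the free end compartment at (0.604,0.008), and the shaker stands behind it. Lowering.

Emit:
move_arm(
  plan=[0,0,0,0,0.0015,0.04,0.04,0,0,0,0,0.0015,0.08,0.04,0,0,0,0,0.0015,0.103,0.04,0,0,0,0,0.0015,0.113,0.04,0,0,0,0,0.0015,0.113,0.04,0,0,0,0,0.0015,0.113,0.085,0,0,0,0,0.0015,0.113,0.085,0,0,0,0,0.0015,0.113,0.085,0,0,0,0,0.0015,0.113,0.085,0,0,0,0,0.0015,0.07,0.085,0,0,0,0,0.0015,0.02,0.085,0,0,0,0,0.0015,-0.03,0.085],
)

```text
clock: 27.18
position: [0.6055, 0.009, 0.3542]
ee_rot: [0.707, 0.707, -0.0, -0.0]
ft_force: [0.9, 0.3, 0.7]
grip_width: 0.997
grasp_force: 0.0
```

Emit:
move_arm(
  plan=[0,0,0,0.03,-0.06,-0.04,0.085,0,0,0,0.08,-0.1,-0.08,0.085,0,0,0,0.14,-0.12,-0.1,0.085,0,0,0,0.2,-0.14,-0.1,0.085,0,0,0,0.25,-0.15,-0.1,0.085,0,0,0,0.25,-0.15,-0.1,0.085,0,0,0,0.25,-0.15,-0.1,0.085],
)

```text
clock: 28.05
position: [0.4548, 0.2615, 0.4526]
ee_rot: [0.706, 0.709, -0.0, 0.0]
ft_force: [0.2, -0.3, -0.4]
grip_width: 0.997
grasp_force: 0.0
```

```bash
python3 chk.py sauce_bottle spice_jar shaker small_tin garlic_1 mushroom sugar_pot rice_bowl; python3 - <<'E'
from h import *
a=manip.camera('top')['color'][100:300,140:430]; b=manip.camera('side')['color'][110:260,180:400]
a=cv2.resize(a,(435,300)); b=cv2.resize(b,(435,297))
save(dict(color=np.vstack([a,b])),'pics/end.png')
E
```

```text
[0.45478615 0.26150484 0.4525793 ] [-1.71  0.14  1.22  1.7  -0.13  1.4  -0.47] 0.997088529326472
side sauce_bottle 0.6 [ 0.614 -0.225  0.008]
side spice_jar 0.71 [ 0.612 -0.15   0.005]
side spice_jar 0.6 [0.412 0.016 0.002]
side shaker 0.66 [ 0.506 -0.184  0.001]
side small_tin 0.68 [0.605 0.007 0.007]
side garlic_1 0.95 [0.389 0.329 0.001]
side garlic_1 0.79 [0.41  0.017 0.003]
side sugar_pot 0.89 [ 0.756 -0.184 -0.   ]
side rice_bowl 0.93 [0.759 0.056 0.001]
top sauce_bottle 0.85 [ 0.611 -0.227  0.008]
top spice_jar 0.83 [ 0.607 -0.144  0.005]
top shaker 0.91 [ 0.507 -0.185 -0.004]
top shaker 0.73 [ 0.605 -0.068  0.007]
top shaker 0.41 [ 0.761 -0.186  0.002]
top small_tin 0.75 [0.605 0.009 0.004]
top small_tin 0.63 [0.423 0.119 0.001]
top garlic_1 0.66 [0.415 0.017 0.003]
top mushroom 0.67 [0.422 0.123 0.004]
top sugar_pot 0.62 [ 0.762 -0.185  0.002]
top rice_bowl 0.66 [ 0.755  0.056 -0.003]
```

View pics/end.png

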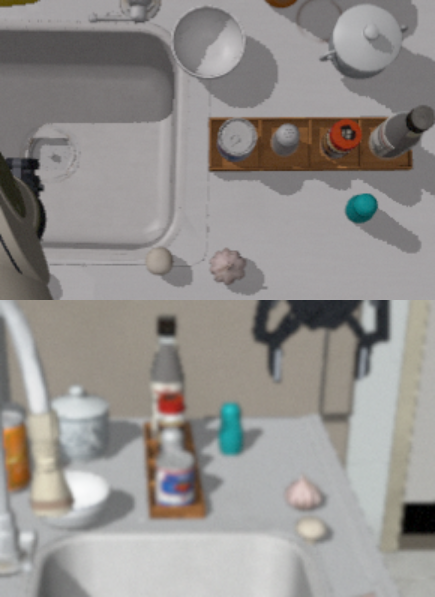

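All four stand upright, one to a compartment (top half of the image: tin (236,140), shaker (290,138), jar (342,138), bottle (400,135) at the sugar-pot end). The other things are where they were, and the arm is clear.

```bash
python3 -c "
from workcell import manip
print(manip.hand_in())"
```

```text
the job is handed in; nothing more can be done
None
```

The job is handed in: the bottle, jar, shaker and tin stand upright in the rack, tallest to shortest from the sugar-pot end, and the garlic, mushroom, sugar pot and bowl were left where they were; the verdict was not reported back.

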